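# Nudge the carrier plate onto its locating pins

### The job

The aluminium carrier plate is riding skewed on top of the two brass locating pins of the blue docking base. With the fingertips only, nudge it towards the stop rail, and to whichever side it needs, until its two holes drop over both pins and it lies flat on the base, then take the hand clear. Only push the plate, do not lift or tip it up, and leave the tin, vial, stopper and wrench where they are.

Things in the scene. Friction and masses are not known exactly. Their poses are not given: they have to be found in the camera images.
- dock: Blue docking base, heavy, fixed to the bench. Origin on the bench, x to its rear (away from the robot at yaw 0), y to its left, z up. Slab x -62..+86, y -82..+82 mm, flat top 20 mm above the bench, carrying two brass pins and a dark steel stop rail across its rear.
- seat (a point): Point on the slab top, 20 mm above the base's origin, where the seated plate's origin belongs; axes as the base's and as the seated plate's. The seated plate overhangs the slab by 8 mm at the front and at both ends, so a fingertip 8 mm or more above the bench can push those edges, reaching well below them without touching the slab.
- rail (a point): Middle of the stop rail's front face, at base x +71.5, y 0, 34 mm above the bench; the rail spans y -65..+65 mm, top 48 mm above the bench. The seated plate's rear edge is 1.5 mm in front of it: a plate pushed square against the rail has its holes 1.5 mm behind the pins in x, near enough to drop over them once it is right sideways too.
- pin_left (a point): Centre of the nose (top) of the left (+y) brass pin, at base x +30, y +45 mm, 30 mm above the bench; axes as the base's. Each pin is 10 mm in diameter for the lowest 3 mm above the slab, then tapers to a flat 5 mm nose 10 mm above the slab.
- pin_right (a point): Centre of the nose of the right (-y) brass pin, the same, at base x +30, y -45 mm, 30 mm above the bench.
- carrier: Loose aluminium plate 140 (x) x 180 (y) x 8 mm, 0.3 to 0.6 kg, two through holes, black dots towards its front. Origin: centre of its underside, x to its rear, z up. It starts on both pin noses and the slab's front edge, front 6 degrees down, 12-22 mm too far forward, up to 35 mm left or right, turned up to 0.1 rad. The base is slick (friction 0.25): 1 to 4 N slide it, and it drops by itself once both holes meet the pins.
- hole_left (a point): Centre, at the underside, of the plate's left (+y) hole, 14 mm diameter, at plate x +30, y +45 mm; axes as the plate's.
- hole_right (a point): Centre, at the underside, of the plate's right (-y) hole, 14 mm diameter, at plate x +30, y -45 mm; axes as the plate's.
- tin: Bystander: white round sample tin, 58 mm diameter, 34 mm high, standing behind the base on its left. Origin at the centre of its underside, z up.
- vial: Bystander: glass vial with a blue cap, 26 mm diameter, 59 mm high, standing behind the base on its right. Origin at the centre of its underside, z up.
- stopper: Bystander: red-brown rubber stopper, 31 mm diameter, 25 mm high, standing behind the base. Origin at the centre of its underside, z up.
- wrench: Bystander: adjustable wrench, 43 x 170 x 11 mm, lying flat on the right of the base. Origin at the centre of its underside, long axis y.
Things that resemble listed ones, but are neither listed nor needed, are in the scene too. Several things have the shape of the dock; the one meant has the colours described above.

How it is judged:
By the outcome, as a careful person would: the job done as asked, in the order asked, and still so for the second after the job is handed in, with the robot touching nothing.
It also fails if it takes over 64 s, if anything falls off the work surface, if the arm or the gripper's body presses on something with over 40 N, if the wrist force passes 120 N, or if a joint passes its speed limit or range.

### The arm

A 7-joint arm with a two-finger parallel gripper is mounted at the origin on a cart in front of the work surface, level with it; the furniture and walls round the work are solid. World frame = base frame: x ahead of the robot, y to its left, z up, the work surface at z = 0. Lengths are in m, angles in rad, forces in N, time in s.
With the tool pointing down it reaches from about 0.35 to 0.9 m from the base axis. Payload 7.2 kg.
Tool frame: the origin (TCP) lies midway between the tips of the shut fingers; the grasp point (between the pads) lies 19 mm behind it (ctrl.grip_depth is the distance from the TCP to the grasp point, in m); z points along the fingers, y is the direction in which the jaws open and shut (so a half turn about z gives the same grasp; the last joint's range is limited). The gripper opens to 85 mm and grips with 20 to 120 N. Pads are 22 mm wide; open, the fingers measure 114 mm over their backs; the gripper's body (76 mm by 85 mm) begins 54 mm behind the grasp point. The pads swing forward as they close: fully open they stand 13 mm farther back than shut.
Start: joints at [1.06, 0.411, -0.013, 1.596, 0.006, 1.134, -0.082], TCP at [0.268, -0.565, 0.231] pointing down, gripper open.
Joint ranges: [-2.95, 2.95], [-0.29, 1.99], [-1.47, 1.44], [0.14, 2.54], [-1.03, 4.17], [0.13, 1.85], [-2.86, 2.86]. Speed limits (rad/s): [2.39, 2.39, 3.01, 3.01, 3.14, 3.14, 3.14].

### API

Orientations are given as a rotation vector (axis times angle).
In Python, from rig import ctrl gives the robot as it stands.
- The arm moves only by the tool send_rows, never from a script. Its argument "targets" is a list of rows, each an object of numbers: "x", "y", "z": the shift along the world's x, y, z in m; "ax", "ay", "az": the turn, a rotation vector about the world's x, y, z in rad; "gripper": the opening in per cent of the stroke, from 0 (shut) to 100 (fully open). A call has 1 to 10 rows; each row is the pose to reach, as a shift and turn from the pose commanded when the call began; what a row does not reach only later rows make up. A row lasts 1/10 s, in which the tool goes at most 50 mm and 8.59 degrees, less where a joint would pass 70% of its speed; a pose out of reach is approached as far as the arm can. A call with a gripper value outside its range is refused whole. The fingers move at their own pace and stop on an object; "squeeze" is the grip in N (left out, the last holds). Time passes only in rows, so rows that repeat a pose let the fingers close. It gives the time, the measured TCP pose, the force and the opening at its end, in the units of the state.
- ctrl.sense(): the state, without advancing time (a new reading comes with each control period).
- ctrl.grab_frame(name): name is "scene" or "top"; returns a dict with "color" (384x512x3 uint8, red, green, blue), "fx", "fy", "cx", "cy" (pixels), "k1" (the pictures are not rectified: a ray, as slopes to the right and down, at radius r is drawn at 1 + k1 r^2 times it, then the intrinsics apply), "position" and "attitude" of the camera in the world. Camera axes: x right, y up, looking along -z (the intrinsics and any distortion apply to the point x, -y, -z); pixel columns grow to the right and rows downward; lengths in m; the calibration is good to about 2 mm. A picture is of the moment at which its call begins. There is no depth.
- ctrl.close_job(): hands the job in, once; it reports no verdict.
The state is a dict: "t": time; "q": joint angles; "joint_velocities": joint speeds; "joint_torque": joint torques, N m; "tool_pos": TCP position; "eef_rot": TCP orientation; "force": force on the tool from outside, world axes, zero at the start; "ft_torque": the same for the moment, N m; "grip_width": opening from 0.0 (shut) to 1.0 (fully open).
Only numpy, scipy, OpenCV 4.12 (cv2) and the standard library are available. Lean on these libraries where they do the work, as an engineer would, in place of code of your own. Each camera call takes 0.05 s, during which the arm holds its last target. There are 200 camera calls.

## Working session

There is one attempt and no reset: what is moved stays moved. The work goes in short steps, Python scripts to look and compute and a tool call to move; the robot and the scene stay as the last step left them, time stands still between calls to the robot, and variables do not carry over. Pictures are saved under pics/ and viewed, about 8 in all and at most 12, crops included, and the job is handed in when it is done.

Besides the shell and the picture viewer there is one more tool, called after "Request:" as a command line: name --argument value ..., lists and objects as JSON in quotes. send_rows: Moves the arm, as the interface text tells. Its arguments: {"type":"object","properties":{"targets":{"type":"array","items":{"type":"object","properties":{"x":{"type":"number"},"y":{"type":"number"},"z":{"type":"number"},"ax":{"type":"number"},"ay":{"type":"number"},"az":{"type":"number"},"gripper":{"type":"number"}}}},"squeeze":{"type":"number"}},"required":["targets"]}

```bash
ls; mkdir -p pics; cat > h.py <<'E'
import numpy as np, cv2, pickle
from scipy.spatial.transform import Rotation as R
from rig import ctrl
def grab(n):
    f=ctrl.grab_frame(n); pickle.dump(f,open(f'{n}.pkl','wb')); return f
def load(n): return pickle.load(open(f'{n}.pkl','rb'))
def rot(f):
    a=np.asarray(f['attitude'],float)
    if a.shape==(3,3): return a
    return R.from_rotvec(a).as_matrix() if a.size==3 else R.from_quat(a).as_matrix()
def onplane(f,uv,z):
    uv=np.atleast_2d(np.asarray(uv,float))
    d=(uv-[f['cx'],f['cy']])/[f['fx'],f['fy']]
    s=d.copy()
    for _ in range(20): s=d/(1+f['k1']*(s**2).sum(1,keepdims=True))
    ray=np.c_[s[:,0],-s[:,1],-np.ones(len(s))]@rot(f).T
    p=np.asarray(f['position'],float); z=np.broadcast_to(z,len(s))
    return p+ray*((z-p[2])/ray[:,2])[:,None]
def proj(f,P):
    c=(np.atleast_2d(P)-f['position'])@rot(f); s=np.c_[c[:,0]/-c[:,2],-c[:,1]/-c[:,2]]
    s=s*(1+f['k1']*(s**2).sum(1,keepdims=True)); return s*[f['fx'],f['fy']]+[f['cx'],f['cy']]
def save(img,name,k=1):
    cv2.imwrite(f'pics/{name}.png',cv2.resize(img[:,:,::-1],None,fx=k,fy=k,interpolation=cv2.INTER_CUBIC))
E
python3 - <<'E'
from h import *
a=grab('scene');b=grab('top')
for f in(a,b): print({k:v for k,v in f.items() if k!='color'})
im=np.hstack([a['color'],b['color']]); save(a['color'],'s0',1.5); save(b['color'],'t0',1.5)
print(ctrl.sense())
E
```

```text
pics
{'fx': 404.4620314234918, 'fy': 404.4620314234918, 'cx': 256.7719359791482, 'cy': 191.65357981088133, 'k1': -0.01825048237921876, 'position': array([ 0.2263572 , -0.5458219 ,  0.51294461]), 'attitude': array([ 0.97042227, -0.31891101, -0.62775635])}
{'fx': 456.2339236774038, 'fy': 456.2339236774038, 'cx': 256.9796748911701, 'cy': 192.60180375058206, 'k1': -0.03546014973354619, 'position': array([0.51543898, 0.03399019, 1.27979625]), 'attitude': array([ 0.07728181, -0.08403616, -1.5645385 ])}
{'t': 0.1, 'q': array([ 1.05976776,  0.41186139, -0.01270033,  1.59692903,  0.00556065,
        1.13429814, -0.08222382]), 'joint_velocities': array([-4.91027269e-04,  7.90903861e-05, -9.52332308e-04, -2.20131789e-03,
       -7.97084640e-04,  8.56502205e-04, -1.34545745e-03]), 'joint_torque': array([ 1.91740728e-03, -6.01832342e+01,  6.83736484e-01, -3.00092804e+01,
        1.39172893e-02,  6.39161415e-03,  2.06543723e-05]), 'tool_pos': array([ 0.26759729, -0.56433776,  0.23052419]), 'eef_rot': array([-3.06353536e+00, -6.89573128e-01,  6.13277971e-04]), 'force': array([ 0.77311336, -0.09032073,  0.45076518]), 'ft_torque': array([-0.00873646,  0.02091671,  0.0016686 ]), 'grip_width': 1.0020076301936611}
```

View pics/s0.png

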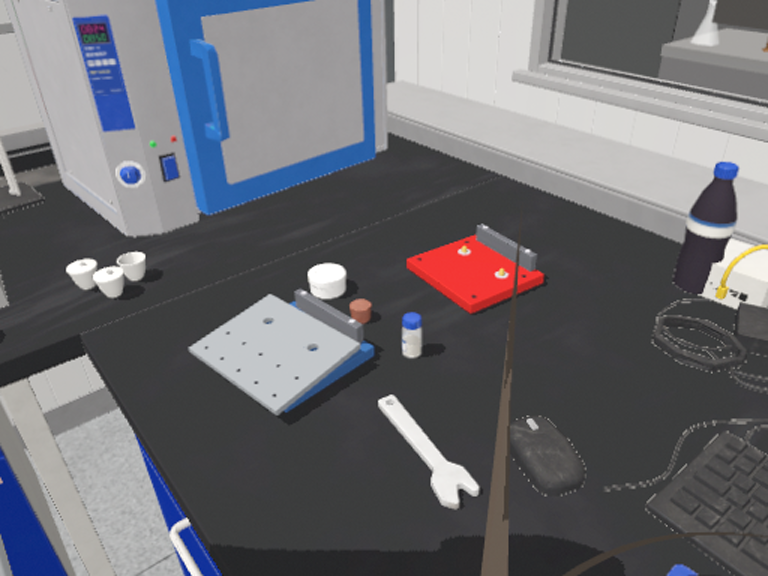

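View pics/t0.png

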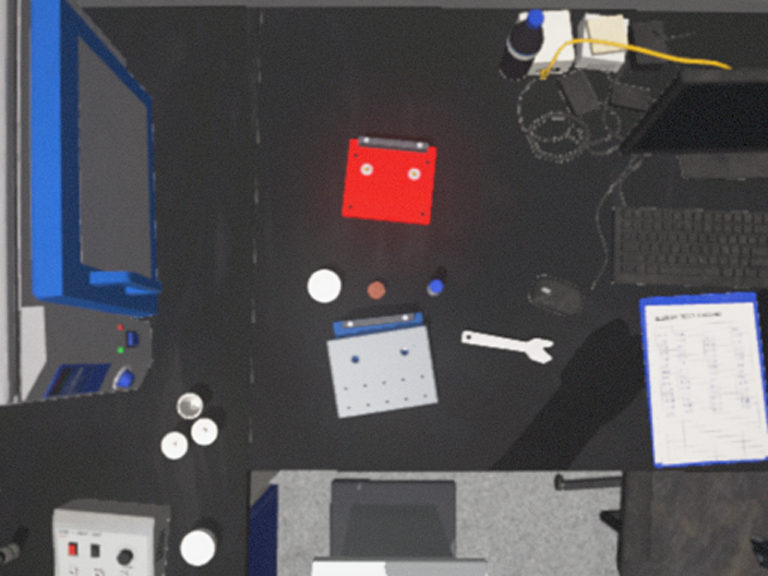

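The blue dock, with the plate on it, is at scene (275,350) and top (380,365). The red one at scene (475,268) and top (390,180) is a look-alike without a plate, in the wrong colour. I'll confirm this in an enlarged crop and measure.

```bash
python3 - <<'E'
from h import *
f=load('top'); c=f['color']; x0,y0,x1,y1=200,195,390,290
save(c[y0:y1,x0:x1],'c0',4)
hsv=cv2.cvtColor(c,cv2.COLOR_RGB2HSV)
roi=np.zeros(c.shape[:2],np.uint8); roi[203:285,212:298]=255
pl=((hsv[:,:,1]<60)&(hsv[:,:,2]>140)).astype(np.uint8)*255&roi
bl=((hsv[:,:,0]>100)&(hsv[:,:,0]<125)&(hsv[:,:,1]>120)&(hsv[:,:,2]>50)).astype(np.uint8)*255&roi
cs,_=cv2.findContours(pl,cv2.RETR_EXTERNAL,cv2.CHAIN_APPROX_NONE); k=max(cs,key=cv2.contourArea)
print('plate',cv2.contourArea(k),cv2.minAreaRect(k),cv2.boxPoints(cv2.minAreaRect(k)).round(1).tolist(),cv2.approxPolyDP(k,4,True)[:,0].tolist())
ys,xs=np.nonzero(bl); print('blue',len(xs))
cs,_=cv2.findContours(bl,cv2.RETR_EXTERNAL,cv2.CHAIN_APPROX_NONE)
for k in cs:
  if cv2.contourArea(k)>10: print(cv2.contourArea(k),cv2.boundingRect(k),cv2.approxPolyDP(k,1.5,True)[:,0].tolist())
E
```

```text
plate 3367.0 ((254.36415100097656, 247.36705017089844), (52.383705139160156, 66.75310516357422), 81.25383758544922) [[217.39999389648438, 226.60000610351562], [283.3999938964844, 216.39999389648438], [291.29998779296875, 268.20001220703125], [225.39999389648438, 278.29998779296875]] [[282, 217], [218, 228], [226, 277], [291, 267]]
blue 305
228.5 (222, 208, 60, 17) [[281, 210], [278, 208], [276, 213], [272, 215], [228, 219], [226, 214], [222, 215], [224, 224], [280, 216]]
```

View pics/c0.png

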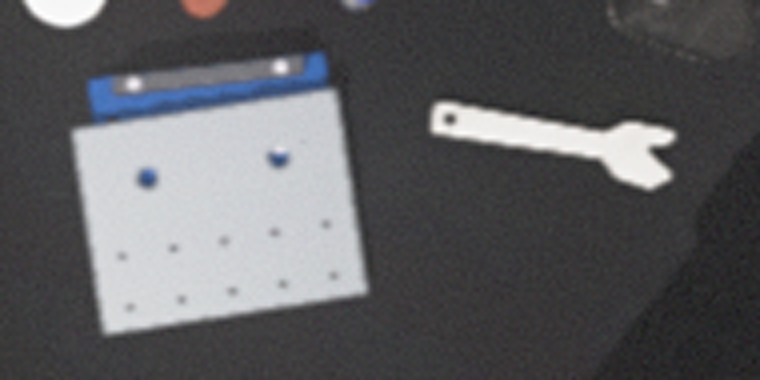

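The crop confirms the blue slab and grey rail behind the plate, with the slab's rear corners at crop (89,82) and (327,53). The plate's holes are at (147,178) and (278,157). The scene camera is closer, so I'll enlarge it there.

```bash
python3 - <<'E'
from h import *
f=load('top')
P=lambda l,z:onplane(f,[(a/4+200,b/4+195) for a,b in l],z)*1000
print('slab rear L,R',P([(89,81),(327,53)],.02).round(1).tolist())
print('rail screws',P([(134,83),(281,67)],.048).round(1).tolist())
pc=P([(73,129),(336,89),(368,292),(104,334)],[.040,.040,.026,.026]); print('plate RL RR FR FL',pc.round(1).tolist())
h=P([(147,178),(278,157)],.036);print('holes',h.round(1).tolist())
ang=lambda a,b:np.arctan2(*( (a-b)[[0,1]]*[-1,1]))
for nm,(a,b) in dict(slab=P([(89,81),(327,53)],.02),screws=P([(134,83),(281,67)],.048),rear=pc[:2],front=pc[[3,2]],holes=h).items(): print(nm,ang(a,b).round(4),np.linalg.norm(a-b).round(1),((a+b)/2).round(1))
s=load('scene')['color']; save(s[185:280,120:255],'c1',5.5)
E
```

```text
slab rear L,R [[582.0, 124.5, 20.0], [602.2, -39.9, 20.0]]
rail screws [[579.3, 92.1, 48.0], [590.6, -7.1, 48.0]]
plate RL RR FR FL [[548.4, 133.5, 40.0], [576.3, -44.8, 40.0], [439.0, -67.3, 26.0], [410.1, 111.9, 26.0]]
holes [[515.6, 83.2, 36.0], [530.2, -5.6, 36.0]]
slab 0.1221 165.6 [592.1  42.3  20. ]
screws 0.1133 99.9 [585.   42.5  48. ]
rear 0.1556 180.5 [562.4  44.3  40. ]
front 0.1603 181.5 [424.5  22.3  26. ]
holes 0.163 90.0 [522.9  38.8  36. ]
```

View pics/c1.png

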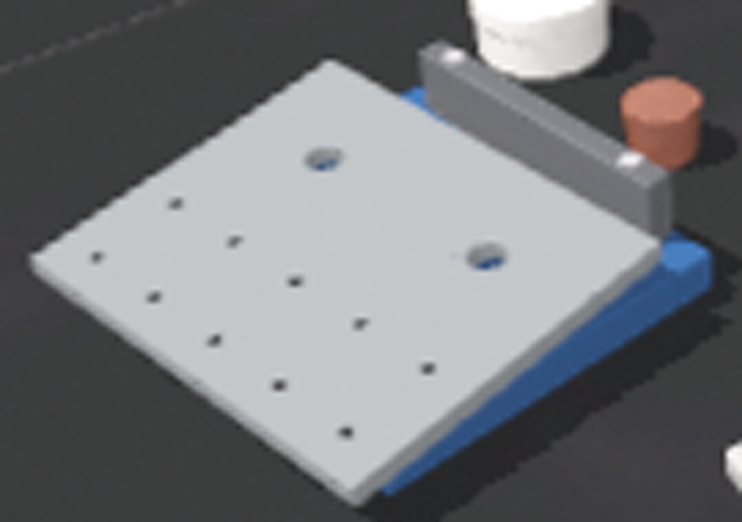

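```bash
python3 - <<'E'
from h import *
f=load('scene')
P=lambda l,z:onplane(f,[(a/5.5+120-.4,b/5.5+185-.4) for a,b in l],z)*1000
pc=P([(332,58),(662,243),(352,493),(31,258)],[.040,.040,.026,.026]);print('plate RL RR FR FL',pc.round(1).tolist())
h=P([(324,157),(487,255)],.037)
ra=P([(453,55),(631,159)],.048); sl=P([(711,258)],.02)
ang=lambda a,b:np.arctan2(*( (a-b)[[0,1]]*[-1,1]))
for nm,(a,b) in dict(screws=ra,rear=pc[:2],front=pc[[3,2]],holes=h).items(): print(nm,ang(a,b).round(4),np.linalg.norm(a-b).round(1),((a+b)/2).round(1))
print('slabRR',sl.round(1), 'plate centre',pc.mean(0))
E
```

```text
plate RL RR FR FL [[546.6, 136.6, 40.0], [575.1, -42.4, 40.0], [436.3, -66.5, 26.0], [407.7, 111.5, 26.0]]
screws 0.118 101.3 [584.  46.  48.]
rear 0.1578 181.3 [560.8  47.1  40. ]
front 0.1595 180.3 [422.   22.5  26. ]
holes 0.1594 89.9 [519.7  39.   37. ]
slabRR [[598.  -39.5  20. ]] plate centre [491.43604265  34.8033751   33.        ]
```

Both views agree. Dock yaw is about 0.118 and plate yaw about 0.159. In the dock frame the plate centre is about -13 mm in x and +2 mm in y. I'll push its front edge with the open fingers aligned to the dock, so the two contacts square it up. First I go in front of it, high.

Request:
send_rows --targets '[{"x": 0.01, "y": 0.05, "az": -0.04}, {"x": 0.02, "y": 0.1, "az": -0.08}, {"x": 0.03, "y": 0.15, "az": -0.12}, {"x": 0.04, "y": 0.2, "az": -0.16}, {"x": 0.05, "y": 0.25, "az": -0.2}, {"x": 0.06, "y": 0.3, "az": -0.24}, {"x": 0.07, "y": 0.35, "az": -0.28}, {"x": 0.08, "y": 0.4, "az": -0.325}, {"x": 0.09, "y": 0.45, "az": -0.325}, {"x": 0.1, "y": 0.5, "az": -0.325}]'

```text
$.targets[0]: bad value
```

Request:
send_rows --targets '[{"x": 0.005, "y": 0.03}, {"x": 0.01, "y": 0.06}, {"x": 0.015, "y": 0.084}, {"x": 0.015, "y": 0.084, "z": -0.04}, {"x": 0.015, "y": 0.084, "z": -0.08}, {"x": 0.015, "y": 0.084, "z": -0.12}, {"x": 0.015, "y": 0.084, "z": -0.15}, {"x": 0.015, "y": 0.084, "z": -0.15}, {"x": 0.015, "y": 0.084, "z": -0.15}]'

```text
$.targets[0]: bad value
```

Request:
send_rows --targets '[{"x": 0.01, "y": 0.05, "z": 0, "ax": 0, "ay": 0, "az": -0.04, "gripper": 100}, {"x": 0.02, "y": 0.1, "z": 0, "ax": 0, "ay": 0, "az": -0.08, "gripper": 100}, {"x": 0.03, "y": 0.15, "z": 0, "ax": 0, "ay": 0, "az": -0.12, "gripper": 100}, {"x": 0.04, "y": 0.2, "z": 0, "ax": 0, "ay": 0, "az": -0.16, "gripper": 100}, {"x": 0.05, "y": 0.25, "z": 0, "ax": 0, "ay": 0, "az": -0.2, "gripper": 100}, {"x": 0.06, "y": 0.3, "z": 0, "ax": 0, "ay": 0, "az": -0.24, "gripper": 100}, {"x": 0.07, "y": 0.35, "z": 0, "ax": 0, "ay": 0, "az": -0.28, "gripper": 100}, {"x": 0.08, "y": 0.4, "z": 0, "ax": 0, "ay": 0, "az": -0.325, "gripper": 100}, {"x": 0.09, "y": 0.45, "z": 0, "ax": 0, "ay": 0, "az": -0.325, "gripper": 100}, {"x": 0.1, "y": 0.5, "z": 0, "ax": 0, "ay": 0, "az": -0.325, "gripper": 100}]'

```text
t: 1.1
tool_pos: [0.3656, -0.0725, 0.2314]
eef_rot: [3.136, 0.184, 0.001]
force: [0.6, 0.8, -0.1]
grip_width: 0.999
```

Request:
send_rows --targets '[{"x": 0.007, "y": 0.042, "z": 0, "ax": 0, "ay": 0, "az": 0, "gripper": 100}, {"x": 0.012, "y": 0.084, "z": 0, "ax": 0, "ay": 0, "az": 0, "gripper": 100}, {"x": 0.012, "y": 0.084, "z": -0.04, "ax": 0, "ay": 0, "az": 0, "gripper": 100}, {"x": 0.012, "y": 0.084, "z": -0.08, "ax": 0, "ay": 0, "az": 0, "gripper": 100}, {"x": 0.012, "y": 0.084, "z": -0.12, "ax": 0, "ay": 0, "az": 0, "gripper": 100}, {"x": 0.012, "y": 0.084, "z": -0.16, "ax": 0, "ay": 0, "az": 0, "gripper": 100}, {"x": 0.012, "y": 0.084, "z": -0.2, "ax": 0, "ay": 0, "az": 0, "gripper": 100}, {"x": 0.012, "y": 0.084, "z": -0.22, "ax": 0, "ay": 0, "az": 0, "gripper": 100}, {"x": 0.012, "y": 0.084, "z": -0.23, "ax": 0, "ay": 0, "az": 0, "gripper": 100}, {"x": 0.012, "y": 0.084, "z": -0.23, "ax": 0, "ay": 0, "az": 0, "gripper": 100}]'

```text
t: 2.1
tool_pos: [0.3771, 0.0097, 0.0005]
eef_rot: [-3.136, -0.186, 0.004]
force: [0.2, -0.0, 0.1]
grip_width: 0.999
```

```bash
python3 - <<'E'
from h import *
f=grab('scene'); save(f['color'][150:290,100:265],'c2',4)
print(ctrl.sense()['tool_pos'],ctrl.sense()['force'])
E
```

```text
[0.37780908 0.00970012 0.00136753] [-0.69827922  0.27296035  0.22431734]
```

View pics/c2.png

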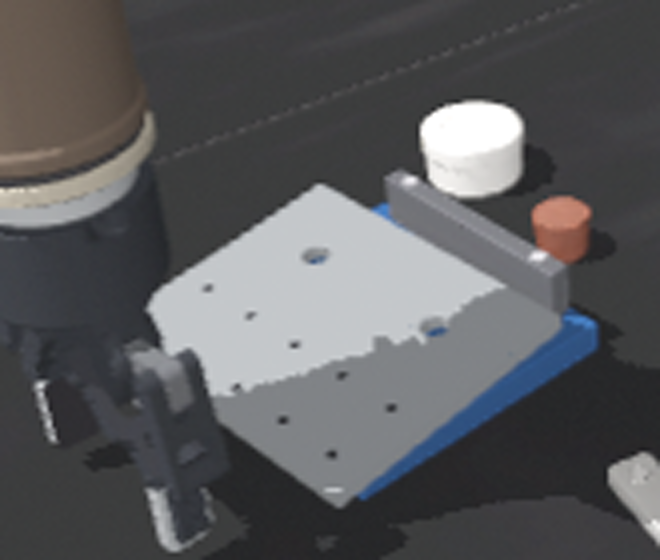

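The fingers stand just in front of the front edge, with the tips clear of the bench and nothing touched. Now the push along dock x. The shutter line of the shadow is only lighting.

Request:
send_rows --targets '[{"x": 0.01, "y": 0.006, "z": 0, "ax": 0, "ay": 0, "az": 0, "gripper": 100}, {"x": 0.02, "y": 0.01, "z": 0, "ax": 0, "ay": 0, "az": 0, "gripper": 100}, {"x": 0.025, "y": 0.011, "z": 0, "ax": 0, "ay": 0, "az": 0, "gripper": 100}, {"x": 0.027, "y": 0.011, "z": 0, "ax": 0, "ay": 0, "az": 0, "gripper": 100}, {"x": 0.029, "y": 0.0113, "z": 0, "ax": 0, "ay": 0, "az": 0, "gripper": 100}, {"x": 0.031, "y": 0.0115, "z": 0, "ax": 0, "ay": 0, "az": 0, "gripper": 100}, {"x": 0.033, "y": 0.0118, "z": 0, "ax": 0, "ay": 0, "az": 0, "gripper": 100}, {"x": 0.035, "y": 0.012, "z": 0, "ax": 0, "ay": 0, "az": 0, "gripper": 100}, {"x": 0.037, "y": 0.0122, "z": 0, "ax": 0, "ay": 0, "az": 0, "gripper": 100}, {"x": 0.037, "y": 0.0122, "z": 0, "ax": 0, "ay": 0, "az": 0, "gripper": 100}]'

```text
t: 3.15
tool_pos: [0.4146, 0.0218, 0.0012]
eef_rot: [3.136, 0.185, -0.001]
force: [-1.3, 0.3, 1.1]
grip_width: 0.997
```

```bash
python3 - <<'E'
from h import *
f=grab('scene'); save(f['color'][185:280,120:255],'c3',5.5)
print(ctrl.sense()['tool_pos'],ctrl.sense()['force'])
E
```

```text
[0.41462931 0.02179588 0.00119919] [-1.95337289 -0.01834913  0.04295308]
```

View pics/c3.png

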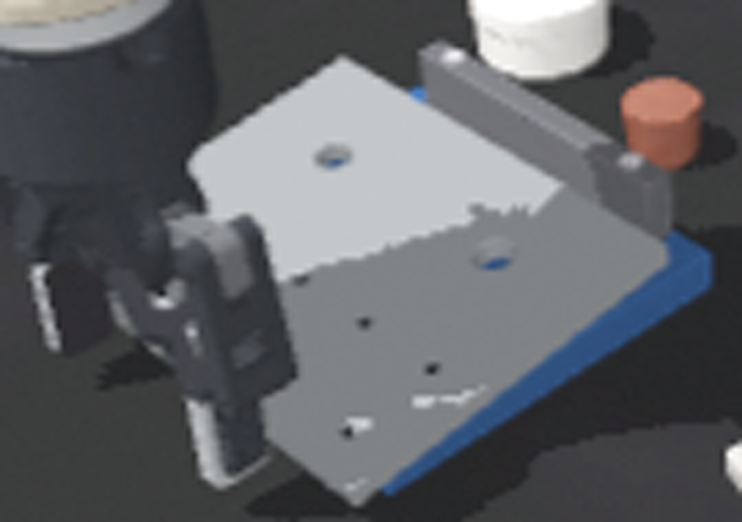

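The plate has started to move: left hole (324,157)→(333,155), right hole (487,255)→(494,253), so it is turning square. I keep going slowly.

Request:
send_rows --targets '[{"x": 0.001, "y": 0.0001, "z": 0, "ax": 0, "ay": 0, "az": 0, "gripper": 100}, {"x": 0.002, "y": 0.0002, "z": 0, "ax": 0, "ay": 0, "az": 0, "gripper": 100}, {"x": 0.003, "y": 0.0004, "z": 0, "ax": 0, "ay": 0, "az": 0, "gripper": 100}, {"x": 0.004, "y": 0.0005, "z": 0, "ax": 0, "ay": 0, "az": 0, "gripper": 100}, {"x": 0.005, "y": 0.0006, "z": 0, "ax": 0, "ay": 0, "az": 0, "gripper": 100}, {"x": 0.006, "y": 0.0007, "z": 0, "ax": 0, "ay": 0, "az": 0, "gripper": 100}, {"x": 0.007, "y": 0.0008, "z": 0, "ax": 0, "ay": 0, "az": 0, "gripper": 100}, {"x": 0.007, "y": 0.0008, "z": 0, "ax": 0, "ay": 0, "az": 0, "gripper": 100}]'

```text
t: 4.0
tool_pos: [0.4222, 0.0225, 0.0013]
eef_rot: [-3.136, -0.185, -0.001]
force: [-1.5, 0.1, 1.5]
grip_width: 1.0
```

```bash
python3 - <<'E'
from h import *
f=grab('scene'); save(f['color'][185:280,120:255],'c4',5.5)
print(ctrl.sense()['tool_pos'],ctrl.sense()['force'])
E
```

```text
[0.42214562 0.02253774 0.00133427] [-1.66204682  0.8125051   1.68084703]
```

View pics/c4.png

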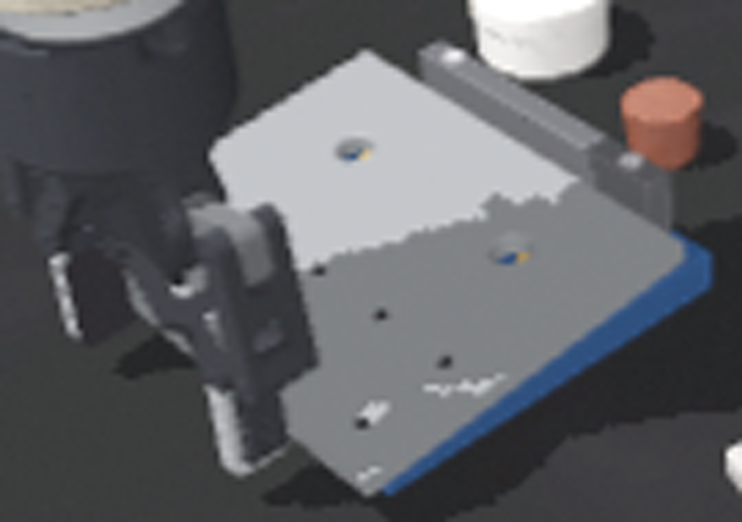

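Brass shows at the right edge of both holes, (365,155) and (521,256), so the plate has about 5 mm to go rearward and perhaps 2–4 mm to the right. I keep pushing and watch the force.

Request:
send_rows --targets '[{"x": 0.001, "y": 0.0001, "z": 0, "ax": 0, "ay": 0, "az": 0, "gripper": 100}, {"x": 0.002, "y": 0.0002, "z": 0, "ax": 0, "ay": 0, "az": 0, "gripper": 100}, {"x": 0.003, "y": 0.0004, "z": 0, "ax": 0, "ay": 0, "az": 0, "gripper": 100}, {"x": 0.004, "y": 0.0005, "z": 0, "ax": 0, "ay": 0, "az": 0, "gripper": 100}, {"x": 0.004, "y": 0.0005, "z": 0, "ax": 0, "ay": 0, "az": 0, "gripper": 100}]'

```text
t: 4.55
tool_pos: [0.4262, 0.0232, 0.0013]
eef_rot: [-3.136, -0.185, -0.001]
force: [1.1, 0.3, -0.3]
grip_width: 0.999
```

```bash
python3 - <<'E'
from h import *
f=grab('scene'); save(f['color'][185:280,120:255],'c5',5.5)
print(ctrl.sense()['tool_pos'],ctrl.sense()['force'])
E
```

```text
[0.42606609 0.0231445  0.00132188] [-0.17042466  0.31023456  0.41601917]
```

View pics/c5.png

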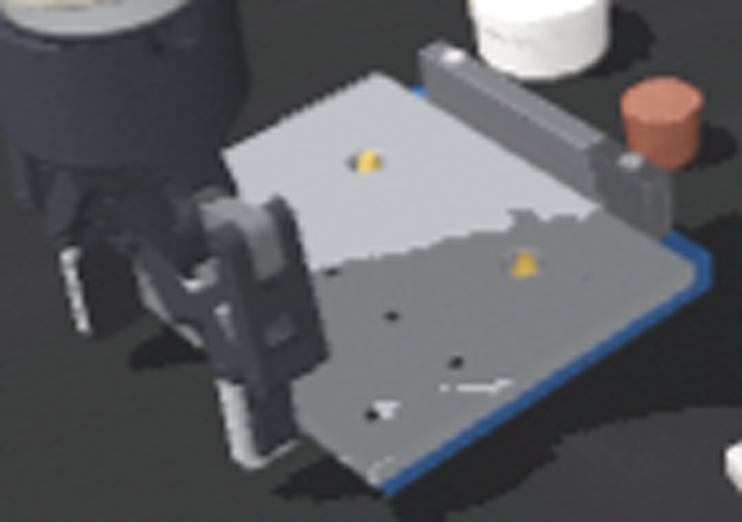

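It has dropped: brass noses stand in both holes, and the contact force is gone. Now back straight off, then up and aside.

Request:
send_rows --targets '[{"x": -0.01, "y": -0.0012, "z": 0, "ax": 0, "ay": 0, "az": 0, "gripper": 100}, {"x": -0.025, "y": -0.003, "z": 0, "ax": 0, "ay": 0, "az": 0, "gripper": 100}, {"x": -0.04, "y": -0.005, "z": 0, "ax": 0, "ay": 0, "az": 0, "gripper": 100}, {"x": -0.05, "y": -0.006, "z": 0.03, "ax": 0, "ay": 0, "az": 0, "gripper": 100}, {"x": -0.05, "y": -0.006, "z": 0.08, "ax": 0, "ay": 0, "az": 0, "gripper": 100}, {"x": -0.05, "y": -0.006, "z": 0.13, "ax": 0, "ay": 0, "az": 0, "gripper": 100}, {"x": -0.05, "y": -0.006, "z": 0.18, "ax": 0, "ay": 0, "az": 0, "gripper": 100}, {"x": -0.055, "y": -0.05, "z": 0.22, "ax": 0, "ay": 0, "az": 0, "gripper": 100}, {"x": -0.06, "y": -0.1, "z": 0.22, "ax": 0, "ay": 0, "az": 0, "gripper": 100}, {"x": -0.06, "y": -0.14, "z": 0.22, "ax": 0, "ay": 0, "az": 0, "gripper": 100}]'

```text
t: 5.6
tool_pos: [0.3653, -0.1187, 0.223]
eef_rot: [3.133, 0.186, 0.005]
force: [2.0, 0.4, -0.6]
grip_width: 1.002
```

Request:
send_rows --targets '[{"x": -0.01, "y": -0.05, "z": 0, "ax": 0, "ay": 0, "az": 0, "gripper": 100}, {"x": -0.02, "y": -0.1, "z": 0, "ax": 0, "ay": 0, "az": 0, "gripper": 100}, {"x": -0.02, "y": -0.15, "z": 0, "ax": 0, "ay": 0, "az": 0, "gripper": 100}, {"x": -0.02, "y": -0.2, "z": 0, "ax": 0, "ay": 0, "az": 0, "gripper": 100}, {"x": -0.02, "y": -0.25, "z": 0, "ax": 0, "ay": 0, "az": 0, "gripper": 100}, {"x": -0.02, "y": -0.3, "z": 0, "ax": 0, "ay": 0, "az": 0, "gripper": 100}, {"x": -0.02, "y": -0.3, "z": 0, "ax": 0, "ay": 0, "az": 0, "gripper": 100}]'

```text
t: 6.3
tool_pos: [0.3432, -0.4227, 0.2203]
eef_rot: [3.135, 0.174, -0.002]
force: [-0.1, 0.2, -0.4]
grip_width: 1.003
```

```bash
python3 - <<'E'
from h import *
f=grab('scene'); save(f['color'][170:280,120:290],'c6',4.5); t=grab('top'); save(t['color'][180:290,190:390],'t6',4)
print(ctrl.sense()['tool_pos'],ctrl.sense()['force'])
E
```

```text
[ 0.34471645 -0.41729211  0.2202627 ] [ 0.49646383  0.54049563 -0.463914  ]
```

View pics/c6.png

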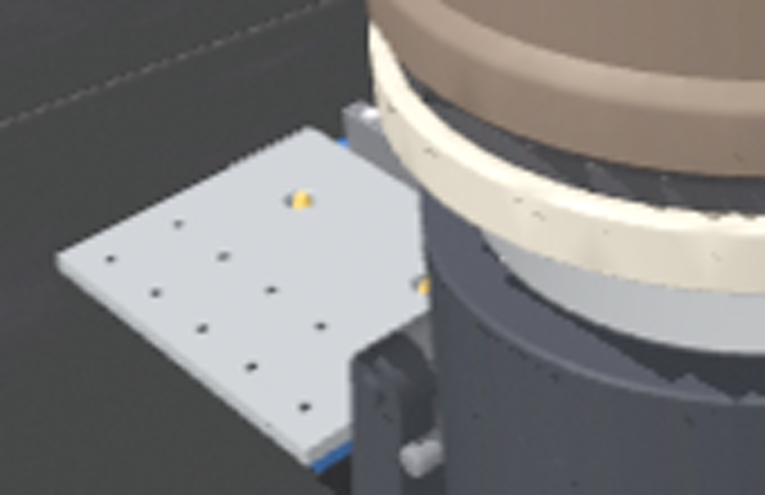

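View pics/t6.png

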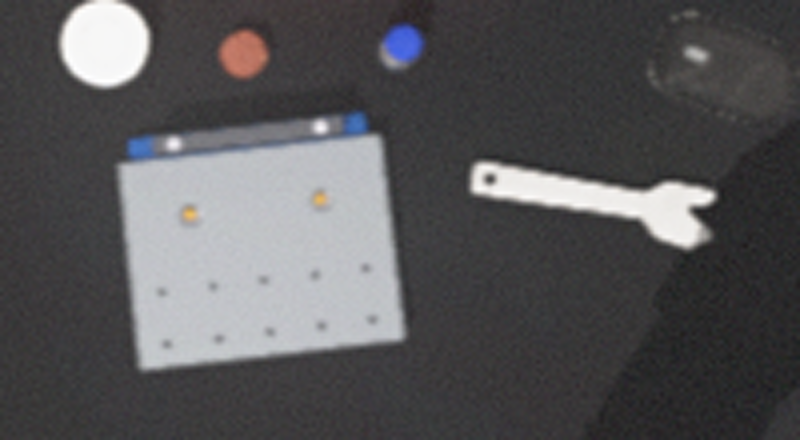

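Both noses show in the holes, at top crop (190,215) and (320,199), and the bystanders are unmoved. I do a quick flatness check: with all corners at z = 28 mm the sides must come out 140 × 180 in both views.

```bash
python3 - <<'E'
from h import *
f=load('scene');t=load('top')
S=onplane(f,[(a/4.5+120-.4,b/4.5+170-.4) for a,b in [(310,126),(56,258),(309,461)]],.028)*1000
T=onplane(t,[(a/4+190-.4,b/4+180-.4) for a,b in [(118,164),(140,370),(406,339),(381,134)]],.028)*1000
d=lambda a,b:np.linalg.norm(a-b).round(1)
print('scene RL FL FR',S.round(1).tolist(),d(S[0],S[1]),d(S[1],S[2]))
print('top RL FL FR RR',T.round(1).tolist(),[d(T[i],T[(i+1)%4]) for i in range(4)])
# c5: right edge top corners, all at z=28
print('c5 RL',onplane(f,[(379/5.5+119.6,71/5.5+184.6),(712/5.5+119.6,264/5.5+184.6),(378/5.5+119.6,488/5.5+184.6)],.028).round(4).tolist())
E
```

```text
scene RL FL FR [[564.1, 132.9, 28.0], [423.5, 114.0, 28.0], [444.3, -69.0, 28.0]] 141.8 184.2
top RL FL FR RR [[566.9, 132.4, 28.0], [427.4, 115.7, 28.0], [449.0, -64.7, 28.0], [588.3, -47.9, 28.0]] [np.float64(140.5), np.float64(181.8), np.float64(140.4), np.float64(181.6)]
c5 RL [[0.5643, 0.1332, 0.028], [0.5902, -0.0506, 0.028], [0.4428, -0.0718, 0.028]]
```

Top gives 140.5 × 181.7, which is flat. The scene's 184 came from picking the lower edge at the front-right corner. I'll move the arm out of the scene view for one clean look.

Request:
send_rows --targets '[{"x": 0, "y": -0.05, "z": 0, "ax": 0, "ay": 0, "az": 0, "gripper": 100}, {"x": -0.02, "y": -0.1, "z": 0, "ax": 0, "ay": 0, "az": 0, "gripper": 100}, {"x": -0.05, "y": -0.14, "z": 0, "ax": 0, "ay": 0, "az": 0, "gripper": 100}, {"x": -0.07, "y": -0.145, "z": 0, "ax": 0, "ay": 0, "az": 0.1, "gripper": 100}, {"x": -0.07, "y": -0.145, "z": 0, "ax": 0, "ay": 0, "az": 0.2, "gripper": 100}, {"x": -0.07, "y": -0.145, "z": 0, "ax": 0, "ay": 0, "az": 0.3, "gripper": 100}, {"x": -0.07, "y": -0.145, "z": 0, "ax": 0, "ay": 0, "az": 0.3, "gripper": 100}]'

```text
t: 7.1
tool_pos: [0.2764, -0.5602, 0.2213]
eef_rot: [-3.071, -0.656, -0.001]
force: [0.5, -0.1, -1.3]
grip_width: 1.001
```

```bash
python3 - <<'E'
from h import *
f=grab('scene'); s=f['color'][185:280,120:255].copy(); save(s,'c7',5.5)
c=[onplane(load('top'),[(190+a/4-.4,180+b/4-.4)],.028)[0] for a,b in [(118,164),(140,370),(406,339),(381,134)]]
print(((proj(f,np.array(c))-[119.6,184.6])*5.5).round())
E
```

```text
[[386.  70.]
 [ 76. 226.]
 [384. 467.]
 [703. 262.]]
```

View pics/c7.png

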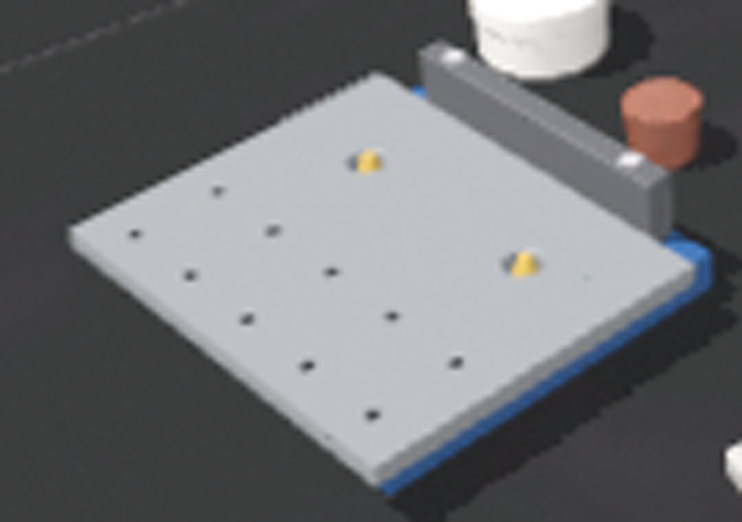

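The clean view shows the plate flat. All four corners sit at the same small calibration offset from the predicted z = 28 mm corners, both pins are through, and the blue strip along the right edge is even.

```bash
python3 -c "
from rig import ctrl
print(ctrl.close_job())"
```

```text
the job is handed in; nothing more can be done
None
```

The carrier plate is seated: both holes dropped over the pins of the blue docking base and it lies flat. I pushed its front edge slowly towards the rail with the two open fingertips, set square to the base. That turned it square, and no sideways nudge was needed. Push force stayed around 2 N in the readings. I then backed off, lifted the hand clear and handed in after about 7 s of robot time.

- **Holes and pins:** in the last pictures a brass nose stands in each hole, in both camera views.
- **Flatness:** the plate outline measured 140.5 × 181.7 mm when taken as level at seated height, against the true 140 × 180 mm. Its four corners in the scene view are off from those positions by about 2 mm, nearly the same at each, which fits the camera calibration error.
- **Position and angle:** the plate's yaw is about 0.12 rad, matching the base, and its centre is within about 1.5 mm of my estimate of the base's.
- **Bystanders:** the tin, vial, stopper and wrench look unmoved by eye; I did not measure them.
- **Checks that disagreed:** one scene measurement gave 184 mm for the front edge, because I picked the lower edge at the front-right corner; the clean picture afterwards fitted a flat plate. Early estimates of the base position from the scene view differed by about 5 mm.

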